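# Let the grill's grate down to the mark by its ratchet pawl

## Task

The grate of the table-top grill is wound up too high for packing; the brass clip on the post by the ratchet wheel marks the height it should have. Press down the finger plate on the pawl's tail, gently and no harder against its rubber stop than it takes to hold the pawl clear, let the wheel run back, and let the pawl drop in time to catch the tooth that brings the grate's pointer nearest the clip; leave the pawl fully seated and holding the load. Touch nothing but the pawl: keep off the wheel, crank and grate, and leave the other things on the desk where they are.

Things in the scene. Friction and masses are not known exactly. Their poses are not given: they have to be found in the camera images.
- grill: Steel table-top grill, fixed. Origin: on the desk straight below the ratchet wheel's centre. x points back over the fire box, away from the robot; y along the cross shaft to the crank; z up. Shaft at x 0, 130 mm up. Posts 294 mm high at x 33, y 45 and 375 mm; crank (95 mm arm) at y 445-550. Fire box x 65-305, y 75-345, 143 mm high. The grate rides above it on two racks, 10.5 mm per tooth.
- wheel_centre (a point): Centre of the ratchet wheel on the shaft's axis: upright, 12 mm thick, 96 mm over 12 saw teeth 8 mm high; side plate at grill y 8 to 17. Pawl pivot at grill x -45, z 179 to 183; nose on top of the wheel at x 0; tail ends in a steel finger plate (30 along x, 26 along y, 5 thick, clear above), centre at x -110, y 0, its top 192 to 202 mm above the desk: the pivot's bracket is slotted, set by hand.
- drum (a joint): Angle of shaft, wheel and crank, rad; grows as the grate is wound up. One tooth is 0.524 rad and 10.5 mm of the grate's height; the pawl holds it at whole multiples of 0.524. It starts at 3.142, held. With the pawl clear the grate's weight turns it back at 0.15 to 0.4 rad/s (drag brake). A pawl let go between teeth catches the next tooth and stops it there.
- stop_pin (a point): Axis of the rubber-sleeved stop pin above the pawl's nose, above the wheel, 197 mm above the desk. Pressing the finger plate down about 10 mm lifts the nose clear of the teeth; 1 mm further the nose meets this stop, which yields 1 mm per 20 N on the plate. Drawing the nose off a loaded tooth takes 4 to 10 N, holding it clear about 5 N; over 15 N bends it. Its spring drops it back.
- bracket: The slotted steel bracket (34 x 75 mm) screwed upright to the side plate; it carries the pawl. Origin: the pawl's pivot, at grill x -45, y 0, 179 to 183 mm above the desk as it happens to be set; 1 mm of setting shifts the height at which the finger plate has the nose clear by 2.4 mm. The pawl turns about the grill's y.
- nose (a point): The pawl's nose, 1.5 mm above its lowest edge, at grill x 0, y 0; moves with the pawl. 172 mm above the desk when fully seated, 178 mm or more when clear of the tooth tips.
- grate: The grate with its two racks, moving straight up and down: frame 270 x 260 mm over the fire box. Axes as the grill's. Origin: above the grill's origin, level with the pointer and the frame's middle. It hangs on the shaft; not to be touched.
- pointer (a point): Tip of the small black pointer on the grate's arm, beside the far face of the post next to the wheel; it moves with the grate, straight up and down.
- marker: The brass marker clip screwed to that post, 40 mm wide, its line 6 mm high, over a bright scale plate with one short line per tooth. Origin: the height of its line's middle, on the post's axis. Fixed. It is set one and a half to four and a half teeth below where the pointer starts, often between two teeth.
- mug_mid (a point): A white pottery mug, 82 mm across and 95 mm high; the point is on its axis half-way up. A bystander.
- jar_mid (a point): A spice jar, 60 mm across and 100 mm high; the point is on its axis half-way up. A bystander.
- shaker_mid (a point): A white salt shaker, 44 mm across and 85 mm high; the point is on its axis half-way up. A bystander.
- tongs_mid (a point): Flat steel tongs lying on the desk, 330 mm long, 18 mm high; the point is on its axis half-way up. A bystander.
- calculator_mid (a point): A desk calculator, 155 x 95 x 17 mm; the point is on its axis half-way up. A bystander.
- stapler_mid (a point): A stapler, 140 x 36 mm, 55 mm high; the point is on its axis half-way up. A bystander.
- pen_pot_mid (a point): A wire pen pot with pens, 82 mm across, 100 mm high (pens to 160 mm); the point is on its axis half-way up. A bystander.

How it is judged:
By the outcome, as a careful person would: the job done as asked, in the order asked, and still so for the second after the job is handed in, with the robot touching nothing.
It also fails if it takes over 64 s, if anything falls off the work surface, if the arm or the gripper's body presses on something with over 40 N, if the wrist force passes 120 N, or if a joint passes its speed limit or range.

## Robot

A 6-joint arm with a two-finger parallel gripper is mounted at the origin on the work surface. World frame = base frame: x ahead of the robot, y to its left, z up, the work surface at z = 0. Lengths are in m, angles in rad, forces in N, time in s.
With the tool pointing down it reaches from about 0.3 to 0.775 m from the base axis. Payload 14.6 kg.
Tool frame: the origin (TCP) lies midway between the tips of the shut fingers; the grasp point (between the pads) lies 19 mm behind it; z points along the fingers, y is the line along which they close (so a half turn about z gives the same grasp; the last joint's range is limited). The gripper opens to 94 mm and grips with 3 to 60 N. Pads are 16 mm wide; open, the fingers measure 119 mm over their backs; the gripper's body (75 mm by 177 mm) begins 78 mm behind the grasp point.
Start: joints at [-1.251, 0.3, 1.521, -0, 1.321, -0.067], TCP at [0.207, -0.509, 0.205] pointing down, gripper open.
Joint ranges: [-3.03, 3.03], [-0.79, 2.21], [0.23, 2.52], [-1.04, 4.18], [0, 3.07], [-2.55, 2.55]. Speed limits (rad/s): [2.22, 2.22, 2.57, 3.14, 3.14, 3.14].

## Interface

Orientations are given as [roll, pitch, yaw] about the fixed x, y, z axes, in that order (R = Rz(yaw) Ry(pitch) Rx(roll)).
In Python, from station import ctrl gives the robot as it stands. The module is installed in compiled form; this text tells all that it offers.
- The arm moves only by the tool servo_tool, never from a script. Its argument "plan" is a list of rows, each a list of 7 numbers: the opening in per cent of the stroke, from 0 (shut) to 100 (fully open), then the shift along the tool's x, y, z in m, then the turn, a rotation vector about the tool's x, y, z in rad. A call has exactly 8 rows; each row shifts and turns the commanded pose from where the row before left it, along the tool's axes as they then stand; what a row does not reach is not made up. A row lasts 1/8 s, in which the tool goes at most 62.5 mm and 10.7 degrees, less where a joint would pass 70% of its speed; a pose out of reach is approached as far as the arm can. A call with a gripper value outside its range is refused whole. The fingers move at their own pace and stop on an object; "force" is the grip in N (left out, the last holds). Time passes only in rows, so rows that do not move let the fingers close, or fill a call up. It gives the time, the measured TCP pose, the force, the opening and the grip force at its end, in the units of the state.
- ctrl.get_obs(): the state, without advancing time (a new reading comes with each control period).
- ctrl.camera(name): name is "scene" or "top" or "wrist"; returns a dict with "pixels" (480x640x3 uint8, red, green, blue), "z_map" (480x640 float32, m along the optical axis (not along the pixel's ray), 0 where there is no reading), "mtx" (3x3 intrinsics, pixels), "pose" (4x4, takes a point from camera to world coordinates). Camera axes: x right, y up, looking along -z (the intrinsics and any distortion apply to the point x, -y, -z); pixel columns grow to the right and rows downward; lengths in m; the calibration is good to about 2 mm. A picture is of the moment at which its call begins.
- ctrl.hand_in(): hands the job in; it is judged then, once.
The state is a dict: "time_s": time; "qpos": joint angles; "joint_vel": joint speeds; "tau": joint torques, N m; "ee_pos": TCP position; "eef_rot": TCP orientation; "force": force on the tool from outside, world axes, zero at the start; "moment": the same for the moment, N m; "grip_width": finger opening in m; "grip_force": force on a finger pad.
Only numpy, scipy, OpenCV 4.12 (cv2) and the standard library are available. Lean on these libraries where they do the work, as an engineer would, in place of code of your own. Each camera call takes 0.05 s, during which the arm holds its last target. There are 200 camera calls.

## Working session

There is one attempt and no reset: what is moved stays moved. The work goes in short steps, Python scripts to look and compute and a tool call to move; the robot and the scene stay as the last step left them, time stands still between calls to the robot, and variables do not carry over. Pictures are saved under pics/ and viewed, at most 10 in all, crops included, and the job is handed in when it is done.

Besides the shell and the picture viewer there is one more tool, called by a JSON object that holds its "method" and its "body", one argument or row to a line. servo_tool: Moves the arm, as the interface text tells. Its arguments: {"type":"object","properties":{"plan":{"type":"array","items":{"type":"array","items":{"type":"number"}}},"force":{"type":"number"}},"required":["plan"]}

```bash
mkdir -p pics; cat > h.py <<'E'
import numpy as np, cv2
from station import ctrl
def snap(n,tag):
    c=ctrl.camera(n); np.savez(f'pics/{tag}.npz',**c); cv2.imwrite(f'pics/{tag}.png',c['pixels'][...,::-1]); return c
def pt(c,u,v,z=None):
    "world point of a pixel from depth map"
    z=c['z_map'][int(v),int(u)] if z is None else z
    K=c['mtx']; p=np.array([(u-K[0,2])/K[0,0]*z,-(v-K[1,2])/K[1,1]*z,-z,1]); return (c['pose']@p)[:3]
def proj(c,P):
    q=np.linalg.inv(c['pose'])@np.append(P,1); K=c['mtx']; return np.array([K[0,2]+K[0,0]*q[0]/-q[2],K[1,2]+K[1,1]*q[1]/q[2]])
E
python3 - <<'E'
from h import *
a=snap('scene','s0');b=snap('top','t0')
for c in(a,b):print(c['mtx'],c['pose'].round(3))
o=ctrl.get_obs();print({k:np.round(v,3) for k,v in o.items()})
E
```

```text
[[498.74284229   0.         318.06905874]
 [  0.         498.74284229 240.37302095]
 [  0.           0.           1.        ]] [[ 0.431 -0.748  0.504  1.087]
 [ 0.902  0.347 -0.256 -0.367]
 [ 0.017  0.565  0.825  1.024]
 [ 0.     0.     0.     1.   ]]
[[512.76276306   0.         312.7467398 ]
 [  0.         512.76276306 241.69128122]
 [  0.           0.           1.        ]] [[-0.053  0.976 -0.212  0.376]
 [-0.999 -0.052  0.009 -0.087]
 [-0.003  0.212  0.977  1.057]
 [ 0.     0.     0.     1.   ]]
{'time_s': np.float64(0.1), 'qpos': array([-1.251,  0.3  ,  1.521,  0.   ,  1.321, -0.067]), 'joint_vel': array([-0.   , -0.001, -0.   ,  0.   ,  0.001,  0.001]), 'tau': array([ 1.0000e-03, -5.3264e+01, -3.5328e+01,  7.1000e-02,  2.3000e-02,
       -0.0000e+00]), 'ee_pos': array([ 0.207, -0.509,  0.205]), 'eef_rot': array([-3.141, -0.   ,  0.387]), 'force': array([-0.35 , -0.699, -0.222]), 'moment': array([ 0.028, -0.003,  0.046]), 'grip_force': np.float64(0.0), 'grip_width': np.float64(0.094)}
```

View pics/s0.png

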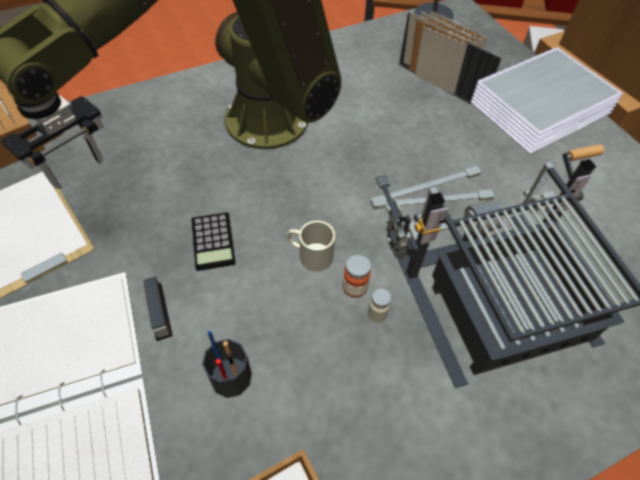

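View pics/t0.png

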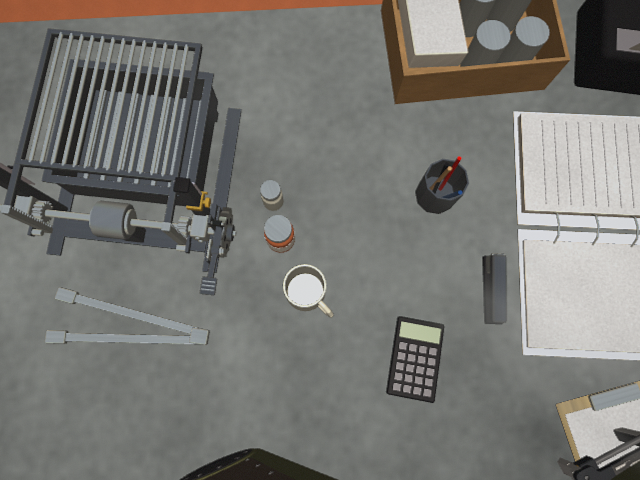

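The scene view shows the finger plate near (383,182), the brass clip at (428,228) and the post at (432,215). In the top view the plate is at (207,287) and the clip at (203,203). The mug, jar and shaker stand on the wheel's robot-right side.

```bash
python3 - <<'E'
from h import *
L=lambda t:dict(np.load(f'pics/{t}.npz'))
s,t=L('s0'),L('t0')
A=cv2.resize(s['pixels'][160:290,350:490],None,fx=3,fy=3,interpolation=3)
B=cv2.resize(t['pixels'][170:300,150:250],None,fx=3.5,fy=3,interpolation=3)
cv2.imwrite('pics/z0.png',np.hstack([A,B])[...,::-1])
for u,v in((207,281),(203,281),(211,281),(207,278),(207,285),(207,288),(207,290),(208,292),(205,287)):print('t',u,v,pt(t,u,v).round(4))
for u,v in((383,180),(382,181),(384,183)):print('s',u,v,pt(s,u,v).round(4))
E
```

```text
t 207 281 [0.5039 0.0874 0.1971]
t 203 281 [0.5041 0.0939 0.1981]
t 211 281 [0.5033 0.0803 0.1987]
t 207 278 [0.509  0.0874 0.1969]
t 207 285 [0.4968 0.0871 0.199 ]
t 207 288 [0.4917 0.087  0.1996]
t 207 290 [0.4886 0.0874 0.1977]
t 208 292 [0.4851 0.0857 0.198 ]
t 205 287 [0.4941 0.0911 0.1957]
s 383 180 [0.4966 0.0876 0.1987]
s 382 181 [0.4975 0.0847 0.1977]
s 384 183 [0.5055 0.0849 0.1993]
```

View pics/z0.png

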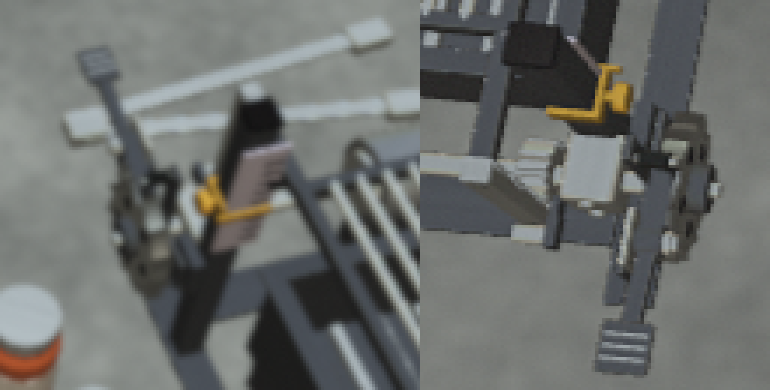

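The crops show the ribbed finger plate at about world (0.497, 0.087, 0.198). The clip wraps the post, over a pinkish scale plate on the far face. Next I'll measure the grill's axes, clip and frame, and get the wrist camera's mounting.

```bash
python3 - <<'E'
from h import *
from scipy.spatial.transform import Rotation as R
L=lambda t:dict(np.load(f'pics/{t}.npz'))
s,t=L('s0'),L('t0')
o=ctrl.get_obs(); T=np.eye(4);T[:3,:3]=R.from_euler('xyz',o['eef_rot']).as_matrix();T[:3,3]=o['ee_pos']
w=snap('wrist','w0'); print((np.linalg.inv(T)@w['pose']).round(3),w['mtx'][0,0])
def cloud(c):
    v,u=np.mgrid[:480,:640];z=c['z_map'];K=c['mtx']
    p=np.stack([(u-K[0,2])/K[0,0]*z,-(v-K[1,2])/K[1,1]*z,-z,np.ones_like(z)],-1);return (p@c['pose'].T)[...,:3]
for n,c in(('s',s),('t',t)):
    P=cloud(c);hsv=cv2.cvtColor(c['pixels'],cv2.COLOR_RGB2HSV)
    m=cv2.inRange(hsv,(15,130,90),(35,255,255))>0
    m&=(np.linalg.norm(P[...,:2]-[.63,.09],axis=-1)<.1)
    print(n,'clip',m.sum(),P[m].min(0).round(4),np.median(P[m],0).round(4),P[m].max(0).round(4))
# grate frame from top: high points
P=cloud(t);m=np.zeros((480,640),bool);m[30:215,5:205]=1
z=P[m][:,2];print(np.histogram(z[(z>.1)],bins=np.arange(.1,.34,.01)))
for q in((45,50),(30,120),(25,160),(195,60),(190,120),(182,190),(100,165),(140,168),(120,35)):print(q,pt(t,*q).round(4))
# plate rect in top by height
P2=P[265:300,190:230];m2=(P2[...,2]>.188)
v,u=np.nonzero(m2);r=cv2.minAreaRect(np.stack([P2[m2][:,0],P2[m2][:,1]],1).astype(np.float32)*1000);print(r)
E
```

```text
[[ 0.     0.972  0.235  0.068]
 [ 1.    -0.     0.    -0.   ]
 [ 0.     0.235 -0.972 -0.18 ]
 [ 0.     0.     0.     1.   ]] 357.42627185873
s clip 127 [0.6281 0.0788 0.1855] [0.6479 0.0934 0.2086] [0.6662 0.1203 0.2154]
t clip 155 [0.6265 0.0796 0.1501] [0.6358 0.0934 0.21  ] [0.6602 0.1197 0.2162]
(array([ 387,  428,  537,  564, 3167,  425,  310,   91,   64,   30,   97,
        120,  485, 8658, 3616,   50,   53,   43,   36,  225,    0,    0,
          0]), array([0.1 , 0.11, 0.12, 0.13, 0.14, 0.15, 0.16, 0.17, 0.18, 0.19, 0.2 ,
       0.21, 0.22, 0.23, 0.24, 0.25, 0.26, 0.27, 0.28, 0.29, 0.3 , 0.31,
       0.32, 0.33]))
(45, 50) [0.9265 0.3625 0.2401]
(30, 120) [0.7947 0.3825 0.2369]
(25, 160) [0.7199 0.3841 0.2406]
(195, 60) [0.8934 0.0967 0.2382]
(190, 120) [0.8751 0.1516 0.0431]
(182, 190) [0.6345 0.1055 0.2936]
(100, 165) [0.7828 0.3394 0.0449]
(140, 168) [0.6959 0.1902 0.2386]
(120, 35) [0.9511 0.2311 0.2374]
((438.0208435058594, 14.553359985351562), (232.62889099121094, 51.197383880615234), 45.99758529663086)
```

```bash
cat >> h.py <<'E'
from scipy.spatial.transform import Rotation as R, Slerp
def tool(yaw,tilt=0):
    "tool down with yaw, then z leaned toward -tool-x by tilt"
    return R.from_euler('xyz',[np.pi,0,yaw])*R.from_euler('y',-tilt)
def rows(p1,r1,n,grip=0,p0=None,r0=None):
    o=ctrl.get_obs(); p0=o['ee_pos'] if p0 is None else np.array(p0); r0=R.from_euler('xyz',o['eef_rot']) if r0 is None else r0
    S=Slerp([0,1],R.concatenate([r0,r1])); f=np.linspace(0,1,n+1)
    for a,b in zip(f[:-1],f[1:]):
        ra=S(a); print([grip]+list(ra.inv().apply((b-a)*(np.array(p1)-p0)).round(3))+list((ra.inv()*S(b)).as_rotvec().round(3)),',')
E
python3 - <<'E'
from h import *
r=tool(-.785,.262);print(r.as_matrix()[:,2]); rows([.69,.06,.37],r,16)
E
```

```text
[-0.18322263  0.18307678 -0.96587388]
[0, np.float64(0.041), np.float64(-0.022), np.float64(-0.01), np.float64(0.01), np.float64(-0.014), np.float64(0.073)] ,
[0, np.float64(0.04), np.float64(-0.025), np.float64(-0.011), np.float64(0.01), np.float64(-0.014), np.float64(0.073)] ,
[0, np.float64(0.037), np.float64(-0.028), np.float64(-0.011), np.float64(0.01), np.float64(-0.014), np.float64(0.073)] ,
[0, np.float64(0.035), np.float64(-0.03), np.float64(-0.011), np.float64(0.01), np.float64(-0.014), np.float64(0.073)] ,
[0, np.float64(0.033), np.float64(-0.033), np.float64(-0.011), np.float64(0.01), np.float64(-0.014), np.float64(0.073)] ,
[0, np.float64(0.03), np.float64(-0.035), np.float64(-0.012), np.float64(0.01), np.float64(-0.014), np.float64(0.073)] ,
[0, np.float64(0.027), np.float64(-0.037), np.float64(-0.012), np.float64(0.01), np.float64(-0.014), np.float64(0.073)] ,
[0, np.float64(0.024), np.float64(-0.039), np.float64(-0.012), np.float64(0.01), np.float64(-0.014), np.float64(0.073)] ,
[0, np.float64(0.021), np.float64(-0.041), np.float64(-0.012), np.float64(0.01), np.float6
[... 184 characters left out ...]
t64(-0.044), np.float64(-0.011), np.float64(0.01), np.float64(-0.014), np.float64(0.073)] ,
[0, np.float64(0.011), np.float64(-0.045), np.float64(-0.011), np.float64(0.01), np.float64(-0.014), np.float64(0.073)] ,
[0, np.float64(0.008), np.float64(-0.046), np.float64(-0.011), np.float64(0.01), np.float64(-0.014), np.float64(0.073)] ,
[0, np.float64(0.004), np.float64(-0.046), np.float64(-0.01), np.float64(0.01), np.float64(-0.014), np.float64(0.073)] ,
[0, np.float64(0.001), np.float64(-0.047), np.float64(-0.01), np.float64(0.01), np.float64(-0.014), np.float64(0.073)] ,
[0, np.float64(-0.003), np.float64(-0.047), np.float64(-0.009), np.float64(0.01), np.float64(-0.014), np.float64(0.073)] ,
```

{"method": "servo_tool", "body": {
  "plan": [
    [0, 0.041, -0.022, -0.018, 0.01, -0.014, 0.073],
    [0, 0.04, -0.025, -0.018, 0.01, -0.014, 0.073],
    [0, 0.037, -0.028, -0.018, 0.01, -0.014, 0.073],
    [0, 0.035, -0.03, -0.018, 0.01, -0.014, 0.073],
    [0, 0.033, -0.033, -0.018, 0.01, -0.014, 0.073],
    [0, 0.03, -0.035, -0.018, 0.01, -0.014, 0.073],
    [0, 0.027, -0.037, -0.018, 0.01, -0.014, 0.073],
    [0, 0.024, -0.039, -0.018, 0.01, -0.014, 0.073]
  ]
}}

```text
time_s: 1.15
ee_pos: [0.4512, -0.2251, 0.3437]
eef_rot: [-3.098, 0.129, -0.198]
force: [-0.3, -0.2, 0.4]
grip_width: 0.0174
grip_force: 0.0
```

{"method": "servo_tool", "body": {
  "plan": [
    [0, 0.021, -0.041, -0.006, 0.01, -0.014, 0.073],
    [0, 0.018, -0.043, -0.006, 0.01, -0.014, 0.073],
    [0, 0.015, -0.044, -0.006, 0.01, -0.014, 0.073],
    [0, 0.011, -0.045, -0.005, 0.01, -0.014, 0.073],
    [0, 0.008, -0.046, -0.004, 0.01, -0.014, 0.073],
    [0, 0.004, -0.046, -0.004, 0.01, -0.014, 0.073],
    [0, 0.001, -0.047, -0.003, 0.01, -0.014, 0.073],
    [0, -0.003, -0.047, -0.003, 0.01, -0.014, 0.073]
  ]
}}

```text
time_s: 2.15
ee_pos: [0.6855, 0.0643, 0.3802]
eef_rot: [-3.134, 0.26, -0.79]
force: [-0.3, -0.9, -0.2]
grip_width: 0.0002
grip_force: 0.0
```

```bash
python3 - <<'E'
from h import *
w=snap('wrist','w1');o=ctrl.get_obs();print(o['ee_pos'],o['eef_rot'],o['qpos'],o['time_s'])
print(proj(w,[.65,.1,.21]))
E
```

```text
[0.68773481 0.06857537 0.37774268] [-3.13519745  0.26329991 -0.79028973] [-0.02621988  0.79364251  0.4148237   0.21697232  2.110416    2.43095383] 2.2
[321.16436025 219.63734897]
```

View pics/w1.png

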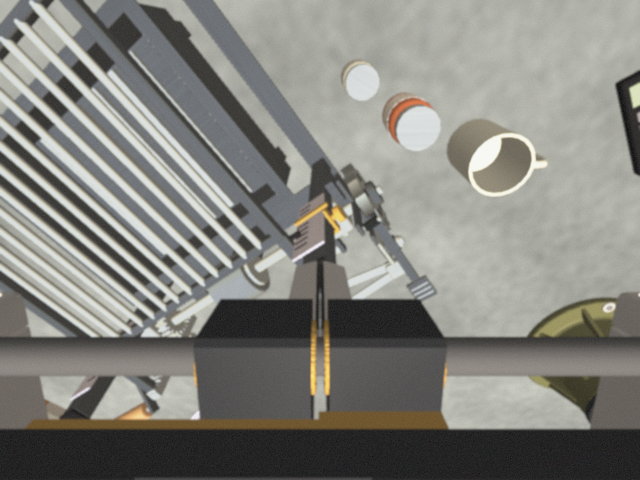

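The wrist view shows the post's scale plate with tick lines around (310,230) and the clip at (322,212). I'll crop closer.

```bash
python3 - <<'E'
from h import *
w=dict(np.load('pics/w1.npz'))
cv2.imwrite('pics/z1.png',cv2.resize(w['pixels'][185:275,265:365],None,fx=6,fy=6,interpolation=cv2.INTER_CUBIC)[...,::-1])
E
```

```text
(no output)
```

View pics/z1.png

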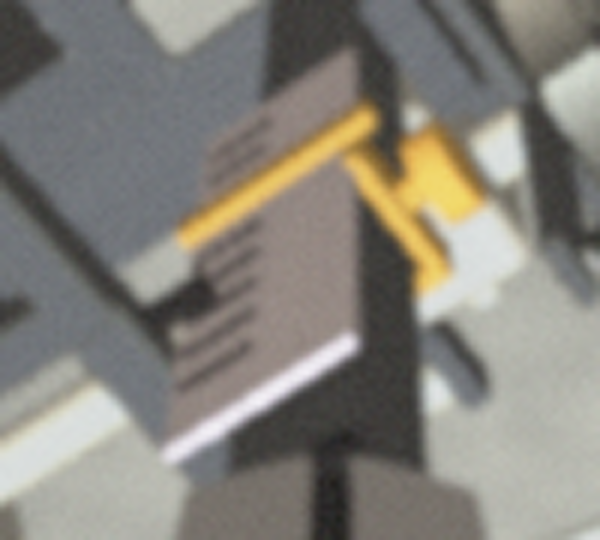

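The close crop shows the tick lines, the clip strip from (180,240) to (375,115), and the black pointer tip near (205,292), about two ticks above the clip. I'll take heights from the depth map.

```bash
python3 - <<'E'
from h import *
w=dict(np.load('pics/w1.npz'))
def P(cx,cy): return pt(w,265+cx/6,185+cy/6)
def seg(n,a,b,k=12):
    q=np.array([P(*(np.array(a)+(np.array(b)-a)*f)) for f in np.linspace(0,1,k)]); print(n,np.median(q,0).round(4),'z',q[:,2].round(4))
seg('clip front',(190,235),(370,122),14)
seg('clip side',(360,165),(430,275))
seg('pointer',(145,318),(215,288))
seg('plate top edge',(175,455),(350,345))
seg('plate col',(310,200),(310,360))
for a,b in(((185,385),(248,350)),((185,352),(248,316)),((205,315),(255,288)),((210,278),(255,255)),((215,245),(258,225)),((215,170),(268,125)),):seg('tick',a,b,6)
# enhanced luminance rows along the tick direction
g=cv2.cvtColor(w['pixels'],cv2.COLOR_RGB2GRAY)
print(g[205:252,290:312])
print((w['z_map'][220:245,288:304]*1000).astype(int))
E
```

```text
clip front [0.6603 0.1033 0.209 ] z [0.2077 0.2096 0.2092 0.2089 0.2095 0.2091 0.2096 0.2079 0.2093 0.2084
 0.2089 0.2097 0.2085 0.2081]
clip side [0.6419 0.0942 0.2119] z [0.212  0.2115 0.2119 0.212  0.2113 0.2124 0.2105 0.212  0.2104 0.2122
 0.2105 0.212 ]
pointer [0.6646 0.1209 0.235 ] z [0.2339 0.234  0.2357 0.2356 0.2345 0.2362 0.2347 0.2351 0.2351 0.2351
 0.2349 0.2334]
plate top edge [0.6568 0.1083 0.2705] z [0.2706 0.2695 0.2705 0.2707 0.2706 0.2703 0.2712 0.2705 0.2705 0.2695
 0.2687 0.2713]
plate col [0.656  0.0996 0.2441] z [0.2147 0.2198 0.2262 0.2328 0.2385 0.2413 0.2468 0.2513 0.2547 0.261
 0.2652 0.2689]
tick [0.6597 0.116  0.2555] z [0.2557 0.2553 0.2558 0.2555 0.2553 0.2555]
tick [0.6596 0.1165 0.2447] z [0.241  0.2418 0.2456 0.2447 0.2447 0.2458]
tick [0.6591 0.1151 0.2349] z [0.2348 0.2347 0.2357 0.235  0.2345 0.2359]
tick [0.6594 0.115  0.2239] z [0.2238 0.2224 0.2241 0.2235 0.2243 0.2246]
tick [0.6591 0.1151 0.213 ] z [0.2083 0.213  0.2103 0.2134 0.2129 0.2144]
tick [0.6588 0.1163 0.1733] z [0.1754 0.1733 0.1752 0.1732 0.1713 0.1724]
[[114 116 118 ... 108 120 133
[... 1138 characters left out ...]
 343 344 344 343 349 345 344]
 [349 611 345 345 345 343 343 344 345 344 345 344 343 345 343 344]
 [350 347 344 344 344 345 343 344 344 345 346 346 345 345 344 343]
 [345 345 346 344 345 344 344 345 345 345 345 345 346 343 342 339]
 [345 347 345 345 346 346 345 346 348 347 346 345 344 342 341 339]
 [344 347 347 346 347 346 347 350 349 346 344 345 341 340 335 336]
 [342 346 346 347 346 463 461 347 345 345 343 343 339 335 335 336]
 [  0 344 345 347 350 352 462 346 343 343 340 337 335 335 334 332]
 [343 344 345 348 348 351 346 345 341 340 337 336 336 335 334 332]
 [344 343 345 346 347 351 343 342 336 335 335 335 335 331 330 329]
 [342 344 343 346 346 349 341 337 338 338 334 335 333 330 329 325]]
```

```bash
cat >> h.py <<'E'
def cloud(c):
    v,u=np.mgrid[:480,:640];z=c['z_map'];K=c['mtx']
    p=np.stack([(u-K[0,2])/K[0,0]*z,-(v-K[1,2])/K[1,1]*z,-z,np.ones_like(z)],-1);return (p@c['pose'].T)[...,:3]
E
python3 - <<'E'
from h import *
out={}
for n,k in(('wrist',8),('scene',8)):
    cs=[ctrl.camera(n) for _ in range(k)]
    c=cs[-1];c['z_map']=np.median([x['z_map'] for x in cs],0);c['pixels']=np.mean([x['pixels'] for x in cs],0).astype(np.uint8)
    np.savez(f'pics/avg_{n}.npz',**c)
    P=cloud(c);hsv=cv2.cvtColor(c['pixels'],cv2.COLOR_RGB2HSV)
    near=np.linalg.norm(P[...,:2]-[.65,.1],axis=-1)<.05
    m=(cv2.inRange(hsv,(15,140,90),(35,255,255))>0)&near&(P[...,2]>.19)
    f=m&(P[...,0]>.655)
    print(n,'clip strip',f.sum(),'z pct 2,25,50,75,98',np.percentile(P[f][:,2],[2,25,50,75,98]).round(4), 'other',np.percentile(P[m&~f][:,2],[2,25,50,75,98]).round(4))
    if n=='wrist':
        b=(hsv[...,2]<70)&(P[...,0]>.655)&near&(P[...,2]>.225)&(P[...,2]<.245)
        v,u=np.nonzero(b)
        for q in zip(u,v,P[b].round(4).tolist(),hsv[b][:,2]):print(*q)
    else:
        # outer face of the grate's frame toward the camera: scan columns downward across the far rail
        for u in(470,490,540,560,580,600):
            col=P[:,u];k=np.nonzero((col[:,2]>.222)&(col[:,2]<.246)&(col[:,0]>.6))[0]
            if len(k):
                e=k[-1];print('col',u,e,col[e-7:e+3].round(4).tolist())
E
```

```text
wrist clip strip 65 z pct 2,25,50,75,98 [0.2086 0.2095 0.21   0.2103 0.2109] other [0.2037 0.2099 0.2119 0.2139 0.2159]
297 233 [0.6642, 0.1154, 0.2362] 65
295 234 [0.6648, 0.1176, 0.2361] 68
296 234 [0.6643, 0.1166, 0.2368] 59
297 234 [0.6637, 0.1159, 0.237] 55
298 234 [0.6625, 0.1159, 0.2354] 66
293 235 [0.6654, 0.1198, 0.2361] 67
294 235 [0.6648, 0.1189, 0.2365] 62
295 235 [0.6646, 0.1176, 0.2378] 57
296 235 [0.6637, 0.1173, 0.2371] 54
297 235 [0.663, 0.1165, 0.2373] 54
298 235 [0.6621, 0.1162, 0.2364] 61
291 236 [0.6662, 0.1217, 0.2366] 67
292 236 [0.6657, 0.1206, 0.2374] 60
293 236 [0.6648, 0.1203, 0.2367] 55
294 236 [0.664, 0.1198, 0.2363] 55
295 236 [0.6635, 0.1189, 0.2368] 55
296 236 [0.6629, 0.1181, 0.2371] 58
297 236 [0.662, 0.1177, 0.2365] 60
298 236 [0.6613, 0.117, 0.2364] 69
288 237 [0.6674, 0.1247, 0.2363] 67
289 237 [0.6669, 0.1237, 0.2369] 66
290 237 [0.666, 0.1233, 0.2365] 66
291 237 [0.6655, 0.1224, 0.237] 60
292 237 [0.6648, 0.1217, 0.2369] 57
293 237 [0.664, 0.1212, 0.2366] 56
294 237 [0.6636, 0.1201, 0.2374] 55
295 237 [0.6627, 0.1198, 0.2366] 56
296 237 [0.6621,
[... 1415 characters left out ...]
241], [0.9404, 0.1798, 0.2397], [0.942, 0.1779, 0.2405], [0.943, 0.1786, 0.2378], [0.9436, 0.1804, 0.2334], [0.9141, 0.2986, 0.0603], [0.9159, 0.2971, 0.0603]]
col 580 322 [[0.942, 0.223, 0.2403], [0.9435, 0.2215, 0.2404], [0.9449, 0.2207, 0.2397], [0.9465, 0.2189, 0.2404], [0.9477, 0.2185, 0.2391], [0.9493, 0.2166, 0.2398], [0.9499, 0.2192, 0.2345], [0.9504, 0.2222, 0.2287], [0.9208, 0.3561, 0.0458], [0.9224, 0.3556, 0.0442]]
col 600 316 [[0.9482, 0.2626, 0.2412], [0.9497, 0.2614, 0.2409], [0.9511, 0.2602, 0.2407], [0.9526, 0.259, 0.2404], [0.9539, 0.2581, 0.2399], [0.9553, 0.2573, 0.2391], [0.9561, 0.2589, 0.2353], [0.9568, 0.2613, 0.2305], [0.938, 0.3592, 0.1048], [0.9396, 0.3582, 0.104]]
```

```bash
python3 - <<'E'
from h import *
r=R.from_matrix(np.array([[1,0,0],[0,-.574,-.819],[0,.819,-.574]]).T)
o=ctrl.get_obs();print(o['ee_pos'],(R.from_euler('xyz',o['eef_rot']).inv()*r).magnitude()*57.3)
np.set_printoptions(legacy='1.25'); rows([.677,-.03,.318],r,8)
E
```

```text
[0.6848573  0.06295389 0.38032489] 66.36323679021454
[0, 0.009, 0.009, 0.006, 0.099, -0.019, -0.104] ,
[0, 0.008, 0.01, 0.004, 0.099, -0.019, -0.104] ,
[0, 0.007, 0.012, 0.003, 0.099, -0.019, -0.104] ,
[0, 0.006, 0.012, 0.002, 0.099, -0.019, -0.104] ,
[0, 0.005, 0.013, 0.0, 0.099, -0.019, -0.104] ,
[0, 0.003, 0.014, -0.001, 0.099, -0.019, -0.104] ,
[0, 0.002, 0.014, -0.002, 0.099, -0.019, -0.104] ,
[0, 0.0, 0.014, -0.004, 0.099, -0.019, -0.104] ,
```

{"method": "servo_tool", "body": {
  "plan": [
    [0, 0.009, 0.009, 0.006, 0.099, -0.019, -0.104],
    [0, 0.008, 0.01, 0.004, 0.099, -0.019, -0.104],
    [0, 0.007, 0.012, 0.003, 0.099, -0.019, -0.104],
    [0, 0.006, 0.012, 0.002, 0.099, -0.019, -0.104],
    [0, 0.005, 0.013, 0.0, 0.099, -0.019, -0.104],
    [0, 0.003, 0.014, -0.001, 0.099, -0.019, -0.104],
    [0, 0.002, 0.014, -0.002, 0.099, -0.019, -0.104],
    [0, 0.0, 0.014, -0.004, 0.099, -0.019, -0.104]
  ]
}}

```text
time_s: 4.0
ee_pos: [0.6755, -0.0305, 0.3179]
eef_rot: [-2.18, -0.003, 0.005]
force: [-0.4, -0.1, 0.4]
grip_width: 0.0004
grip_force: 0.0
```

```bash
python3 - <<'E'
from h import *
[ctrl.camera('wrist') for _ in range(2)]
cs=[ctrl.camera('wrist') for _ in range(6)]
c=cs[-1];c['z_map']=np.median([x['z_map'] for x in cs],0);c['pixels']=np.mean([x['pixels'] for x in cs],0).astype(np.uint8)
np.savez('pics/w2.npz',**c);o=ctrl.get_obs();print(o['ee_pos'],o['eef_rot'],o['time_s'])
q=proj(c,[.66,.11,.22]);print(q);u,v=q.astype(int)
u=min(max(u,60),580);v=min(max(v,60),420)
Z=cv2.resize(c['pixels'][v-50:v+50,u-60:u+60],None,fx=5,fy=5,interpolation=2)
Z=cv2.rotate(Z,cv2.ROTATE_90_CLOCKWISE) if 0 else Z
print('crop origin',u-60,v-50);cv2.imwrite('pics/z2.png',Z[...,::-1])
E
```

```text
[ 0.67570597 -0.0290124   0.31914378] [-2.18473205e+00 -5.30934386e-04  3.22418018e-03] 4.4
[321.47142843 231.73118466]
crop origin 261 181
```

View pics/z2.png

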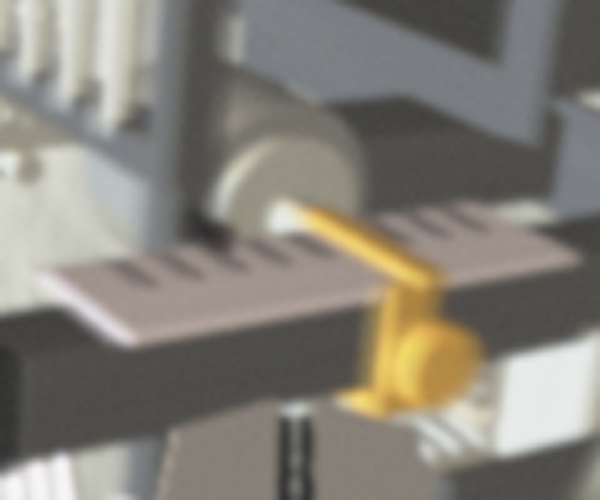

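This near-profile view shows the ticks at x≈130, 180, 230, 272 and 318, then the clip strip from (300,215) to (440,280). The pointer tip at (215,235) lines up with the third tick. I'll cast these onto the plate's plane.

```bash
python3 - <<'E'
from h import *
c=dict(np.load('pics/w2.npz'));P=cloud(c);U0,V0=261,181
px=c['pixels'].astype(int);hsv=cv2.cvtColor(c['pixels'],cv2.COLOR_RGB2HSV);K=c['mtx']
# plate plane from depth
poly=np.array([(110,300),(140,330),(360,290),(250,275)])/5+[U0,V0]
m=np.zeros((480,640),np.uint8);cv2.fillPoly(m,[poly.astype(int)],1);Q=P[m>0]
cen=Q.mean(0);A=np.c_[Q[:,1:]-cen[1:],np.ones(len(Q))];a=np.linalg.lstsq(A,Q[:,0]-cen[0],rcond=None)[0];print('plane x=',cen[0]+a[2],'y,z slopes',a[:2].round(3),'rms',np.std(Q[:,0]-cen[0]-A@a))
sl=-np.tan(np.radians(8))
def cast(u,v,off=0):
    d=c['pose'][:3,:3]@np.array([(u-K[0,2])/K[0,0],-(v-K[1,2])/K[1,1],-1]);o=c['pose'][:3,3]
    # plane x = cx + a0*(y-cy)
    t=(cen[0]+off+a[0]*(cen[1]-0)*0+a[0]*(o[1]-cen[1])-o[0])/(d[0]-a[0]*d[1]);return o+t*d
# luminance sampled on the plane: z profile averaged across y of ticks; build by scattering pixels
g=cv2.cvtColor(c['pixels'],cv2.COLOR_RGB2GRAY).astype(float)
ys=np.arange(.105,.126,.001);zs=np.arange(.17,.28,.0005)
Ri=np.linalg.inv(c['pose'])
def samp(y,z,off=0):
    u,v=proj(c,[cen[0]+off+a[0]*(y-cen[1]),y,z]);return cv2.getRectSubPix(g.astype(np.float32),(1,1),(u,v))[0,0]
G=np.array([[samp(y,z) for z in zs] for y in ys])
im=cv2.resize(np.flipud(np.clip(G,0,255)).astype(np.uint8),None,fx=3.6,fy=12,interpolation=0)
cv2.imwrite('pics/r2.png',im)
from scipy.signal import find_peaks
for y0,y1 in((.110,.113),(.113,.116),(.116,.119),(.119,.122)):
    pr=G[(ys>=y0)&(ys<y1)].mean(0);k,_=find_peaks(-pr,prominence=8);print((y0,y1),[(round(zs[i],4),int(pr[i])) for i in k])
gold=(cv2.inRange(hsv,(14,110,80),(36,255,255))>0)
vv,uu=np.nonzero(gold[V0:V0+60,U0:U0+90]);
for off in(.002,.004):
  W=np.array([cast(u+U0,v+V0,off) for u,v in zip(uu,vv)]);
  D=P[V0:V0+60,U0:U0+90][vv,uu]
  for y in np.arange(.084,.126,.004):
    k=(abs(W[:,1]-y)<.002)
    if k.sum()>1:print(off,round(y,3),k.sum(),W[k,2].min().round(4),W[k,2].mean().round(4),W[k,2].max().round(4),'depth',D[k].mean(0).round(4))
dk=(g<75);vv,uu=np.nonzero(dk[V0+36:V0+53,U0+30:U0+52]);print('pointer')
for u,v in zip(uu,vv):print(u+30,v+36,int(g[v+V0+36,u+U0+30]),P[v+V0+36,u+U0+30].round(4),cast(u+U0+30,v+V0+36,.004).round(4))
E
```

```text
plane x= 0.6565873397875979 y,z slopes [ 0.168 -0.002] rms 0.00014033692672176098
(0.11, 0.113) [(np.float64(0.1825), 134), (np.float64(0.195), 121), (np.float64(0.213), 133), (np.float64(0.224), 134), (np.float64(0.234), 136), (np.float64(0.2445), 136), (np.float64(0.2555), 136)]
(0.113, 0.116) [(np.float64(0.1815), 121), (np.float64(0.1935), 112), (np.float64(0.2125), 121), (np.float64(0.2235), 122), (np.float64(0.2335), 122), (np.float64(0.244), 123), (np.float64(0.2545), 123), (np.float64(0.278), 188)]
(0.116, 0.119) [(np.float64(0.1815), 115), (np.float64(0.1925), 106), (np.float64(0.2125), 115), (np.float64(0.2235), 116), (np.float64(0.234), 114), (np.float64(0.2445), 117), (np.float64(0.2545), 117)]
(0.119, 0.122) [(np.float64(0.181), 113), (np.float64(0.1925), 106), (np.float64(0.213), 115), (np.float64(0.223), 114), (np.float64(0.233), 102), (np.float64(0.2445), 115), (np.float64(0.255), 115)]
0.002 0.084 15 0.2065 0.2111 0.2166 depth [0.6535 0.0916 0.2052]
0.002 0.088 21 0.2032 0.2096 0.2176 depth [0.6562 0.0889 0.2089]
0.002 0.092 18 0.1998 0.2058 0.2119 depth [0.6582 0.08
[... 2739 characters left out ...]
56 0.1169 0.2352] [0.6642 0.1219 0.232 ]
38 47 70 [0.6626 0.1274 0.2357] [0.6642 0.1216 0.2393]
39 47 65 [0.6629 0.1259 0.2354] [0.6641 0.1213 0.2384]
40 47 62 [0.6635 0.1229 0.2362] [0.6641 0.1209 0.2374]
41 47 54 [0.6638 0.1212 0.236 ] [0.664  0.1206 0.2364]
42 47 55 [0.6641 0.1197 0.2358] [0.664  0.1202 0.2355]
43 47 58 [0.6642 0.1187 0.2353] [0.6639 0.1199 0.2345]
44 47 66 [0.6644 0.1173 0.235 ] [0.6638 0.1195 0.2335]
41 48 67 [0.6629 0.1208 0.2363] [0.6636 0.1182 0.2379]
42 48 62 [0.6631 0.1196 0.2359] [0.6636 0.1179 0.237 ]
43 48 64 [0.6632 0.1187 0.2353] [0.6635 0.1175 0.236 ]
44 48 69 [0.6633 0.1176 0.2348] [0.6634 0.1172 0.2351]
43 49 73 [0.6622 0.1187 0.2353] [0.6631 0.1153 0.2375]
```

```bash
python3 - <<'E'
from h import *
def sub(c,P3):
    u,v=proj(c,P3);return cv2.getRectSubPix(c['pixels'].astype(np.float32),(1,1),(float(u),float(v)))[0,0]
c=dict(np.load('pics/w2.npz'));P=cloud(c)
n=lambda p:(p[...,0]-.6566)-.168*(p[...,1]-cy)
# plate plane reference again
poly=(np.array([(110,300),(140,330),(360,290),(250,275)])/5+[261,181]).astype(int);m=np.zeros((480,640),np.uint8);cv2.fillPoly(m,[poly],1);cy=P[m>0][:,1].mean()
for name in('w2','avg_wrist'):
    c=dict(np.load(f'pics/{name}.npz'));P=cloud(c);hsv=cv2.cvtColor(c['pixels'],cv2.COLOR_RGB2HSV)
    g=(cv2.inRange(hsv,(14,110,80),(36,255,255))>0)&(n(P)>.0005)&(n(P)<.008)&(P[...,1]>.095)&(P[...,1]<.118)&(P[...,2]>.19)&(P[...,2]<.225)
    q=P[g];print(name,g.sum(),'standoff/z quantiles',np.percentile(n(q),[2,10,50,90,98]).round(4),np.percentile(q[:,2],[2,10,50,90,98]).round(4))
    pl=(np.abs(n(P))<.006)&(P[...,1]>.1)&(P[...,1]<.108)&(P[...,2]>.225)&(P[...,2]<.26);print(' plate standoff in this view',np.median(n(P[pl])))
    o0=np.median(n(P[pl])); of=np.percentile(n(q),90)
    # yellowness (r-b) along z on the front face plane
    zs=np.arange(.195,.222,.0005)
    pr=np.array([np.mean([ (lambda r:r[0]-r[2])(sub(c,[.6566+of+.168*(y-cy),y,z])) for y in np.arange(.097,.116,.001)]) for z in zs])
    h=pr.max()/2;k=np.nonzero(pr>h)[0];lo=np.interp(h,pr[k[0]-1:k[0]+1],zs[k[0]-1:k[0]+1]);hi=np.interp(-h,-pr[k[-1]:k[-1]+2],zs[k[-1]:k[-1]+2])
    print(' front-plane offset',of.round(4),'edges',lo.round(4),hi.round(4),'lo+3mm',round(lo+.003,4))
    # ticks with this view's own plate plane
    zz=np.arange(.2,.262,.0005);t=np.array([np.mean([sub(c,[.6566+o0+.168*(y-cy),y,z]).mean() for y in np.arange(.114,.119,.001)]) for z in zz])
    from scipy.signal import find_peaks
    print(' ticks',[round(float(zz[i]),4) for i in find_peaks(-t,prominence=6)[0]])
E
```

```text
w2 81 standoff/z quantiles [0.0023 0.0028 0.0048 0.0052 0.0053] [0.2021 0.2046 0.2087 0.2099 0.2102]
 plate standoff in this view -1.4695082914970362e-05
 front-plane offset 0.0052 edges 0.2043 0.2158 lo+3mm 0.2073
 ticks [0.2125, 0.223, 0.2335, 0.2445, 0.2545]
avg_wrist 93 standoff/z quantiles [0.0014 0.0025 0.0042 0.0051 0.0052] [0.2062 0.2073 0.2095 0.2105 0.2112]
 plate standoff in this view 1.4746663945701313e-05
 front-plane offset 0.0051 edges 0.2051 0.2205 lo+3mm 0.2081
 ticks [0.233, 0.254]
```

```bash
python3 - <<'E'
from h import *
np.set_printoptions(legacy='1.25'); r=tool(-.165); rows([.50,-.03,.36],r,8)
print(); rows([.496,.086,.22],r,4,p0=[.5,-.03,.36],r0=r)
E
```

```text
[0, -0.022, -0.004, -0.003, -0.119, 0.01, 0.019] ,
[0, -0.022, -0.003, -0.004, -0.119, 0.01, 0.019] ,
[0, -0.022, -0.002, -0.004, -0.119, 0.01, 0.019] ,
[0, -0.022, -0.001, -0.005, -0.119, 0.01, 0.019] ,
[0, -0.022, -0.0, -0.005, -0.119, 0.01, 0.019] ,
[0, -0.022, 0.001, -0.005, -0.119, 0.01, 0.019] ,
[0, -0.022, 0.002, -0.005, -0.119, 0.01, 0.019] ,
[0, -0.022, 0.003, -0.005, -0.119, 0.01, 0.019] ,

[0, -0.006, -0.028, 0.035, 0.0, 0.0, 0.0] ,
[0, -0.006, -0.028, 0.035, 0.0, 0.0, 0.0] ,
[0, -0.006, -0.028, 0.035, 0.0, 0.0, 0.0] ,
[0, -0.006, -0.028, 0.035, 0.0, 0.0, 0.0] ,
```

{"method": "servo_tool", "body": {
  "plan": [
    [0, -0.022, -0.004, -0.003, -0.119, 0.01, 0.019],
    [0, -0.022, -0.003, -0.004, -0.119, 0.01, 0.019],
    [0, -0.022, -0.002, -0.004, -0.119, 0.01, 0.019],
    [0, -0.022, -0.001, -0.005, -0.119, 0.01, 0.019],
    [0, -0.022, 0.0, -0.005, -0.119, 0.01, 0.019],
    [0, -0.022, 0.001, -0.005, -0.119, 0.01, 0.019],
    [0, -0.022, 0.002, -0.005, -0.119, 0.01, 0.019],
    [0, -0.022, 0.003, -0.005, -0.119, 0.01, 0.019]
  ]
}}

```text
time_s: 5.4
ee_pos: [0.4985, -0.0334, 0.3584]
eef_rot: [-3.141, -0.004, -0.163]
force: [0.7, -0.2, 0.4]
grip_width: 0.0006
grip_force: 0.0
```

{"method": "servo_tool", "body": {
  "plan": [
    [0, -0.006, -0.028, 0.025, 0, 0, 0],
    [0, -0.006, -0.028, 0.03, 0, 0, 0],
    [0, -0.006, -0.028, 0.03, 0, 0, 0],
    [0, -0.006, -0.028, 0.03, 0, 0, 0],
    [0, 0, 0, 0.01, 0, 0, 0],
    [0, 0, 0, 0, 0, 0, 0],
    [0, 0, 0, 0, 0, 0, 0],
    [0, 0, 0, 0, 0, 0, 0]
  ]
}}

```text
time_s: 6.4
ee_pos: [0.4941, 0.0807, 0.2333]
eef_rot: [-3.137, -0.001, -0.164]
force: [-0.3, -0.2, -0.5]
grip_width: 0.0008
grip_force: 0.0
```

```bash
python3 - <<'E'
from h import *
w=snap('wrist','w3');s=snap('scene','s3');o=ctrl.get_obs();print(o['ee_pos'],o['eef_rot'],o['force'],o['time_s'])
# plate top seen by the wrist camera
P=cloud(w);m=(P[...,2]>.19)&(P[...,2]<.206)&(abs(P[...,0]-.496)<.03)&(abs(P[...,1]-.086)<.03)
q=P[m];print(m.sum(),cv2.minAreaRect((q[:,:2]*1000).astype(np.float32)) if m.sum()>5 else '',np.median(q,0))
Z=np.hstack([w['pixels'],cv2.resize(s['pixels'][150:270,340:460],(480,480))])
cv2.imwrite('pics/z3.png',cv2.resize(Z,(800,343))[...,::-1])
E
```

```text
[0.49399786 0.08090497 0.23292181] [-3.13705532e+00 -7.87681854e-04 -1.63213093e-01] [-0.75325303  0.16935213  0.82625749] 6.5
1773 ((505.0756530761719, 85.03430938720703), (25.557865142822266, 43.61688232421875), 80.41795349121094) [0.5047004  0.08446754 0.19798714]
```

View pics/z3.png

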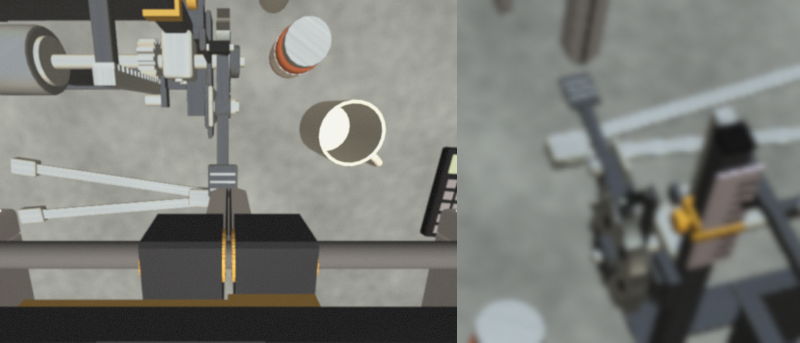

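The wrist view shows the plate at (222,177), just ahead of the shut fingers, about 26 mm wide, with its top at 0.198. I need to go 5 mm to +y and then down.

{"method": "servo_tool", "body": {
  "plan": [
    [0, 0, -0.0055, 0.01, 0, 0, 0],
    [0, 0, 0, 0.01, 0, 0, 0],
    [0, 0, 0, 0.007, 0, 0, 0],
    [0, 0, 0, 0.002, 0, 0, 0],
    [0, 0, 0, 0.001, 0, 0, 0],
    [0, 0, 0, 0.001, 0, 0, 0],
    [0, 0, 0, 0, 0, 0, 0],
    [0, 0, 0, 0, 0, 0, 0]
  ]
}}

```text
time_s: 7.5
ee_pos: [0.4948, 0.0868, 0.2016]
eef_rot: [-3.137, -0.0, -0.163]
force: [-0.3, 0.1, -0.2]
grip_width: 0.0007
grip_force: 0.0
```

{"method": "servo_tool", "body": {
  "plan": [
    [0, 0, 0, 0.001, 0, 0, 0],
    [0, 0, 0, 0.001, 0, 0, 0],
    [0, 0, 0, 0.001, 0, 0, 0],
    [0, 0, 0, 0.001, 0, 0, 0],
    [0, 0, 0, 0.0005, 0, 0, 0],
    [0, 0, 0, 0, 0, 0, 0],
    [0, 0, 0, 0, 0, 0, 0],
    [0, 0, 0, 0, 0, 0, 0]
  ]
}}

```text
time_s: 8.5
ee_pos: [0.4946, 0.0869, 0.1971]
eef_rot: [-3.137, 0.0, -0.163]
force: [-2.9, -0.1, 5.3]
grip_width: 0.0003
grip_force: 2.6
```

{"method": "servo_tool", "body": {
  "plan": [
    [0, 0, 0, 0.001, 0, 0, 0],
    [0, 0, 0, 0.001, 0, 0, 0],
    [0, 0, 0, 0.001, 0, 0, 0],
    [0, 0, 0, 0, 0, 0, 0],
    [0, 0, 0, 0, 0, 0, 0],
    [0, 0, 0, 0, 0, 0, 0],
    [0, 0, 0, 0, 0, 0, 0],
    [0, 0, 0, 0, 0, 0, 0]
  ]
}}

```text
time_s: 9.5
ee_pos: [0.4945, 0.0869, 0.1942]
eef_rot: [-3.137, 0.0, -0.163]
force: [-5.4, 0.5, 6.5]
grip_width: 0.0007
grip_force: 3.0
```

{"method": "servo_tool", "body": {
  "plan": [
    [0, 0, 0, 0.001, 0, 0, 0],
    [0, 0, 0, 0.001, 0, 0, 0],
    [0, 0, 0, 0.001, 0, 0, 0],
    [0, 0, 0, 0.001, 0, 0, 0],
    [0, 0, 0, 0, 0, 0, 0],
    [0, 0, 0, 0, 0, 0, 0],
    [0, 0, 0, 0, 0, 0, 0],
    [0, 0, 0, 0, 0, 0, 0]
  ]
}}

```text
time_s: 10.5
ee_pos: [0.4945, 0.0869, 0.1902]
eef_rot: [-3.137, 0.0, -0.163]
force: [-4.1, 0.2, 6.5]
grip_width: 0.0004
grip_force: 3.1
```

```bash
cat >> h.py <<'E'
def grate(c):
    "median height of the grate frame's far rail top, in the scene view"
    P=cloud(c)[300:335,535:605];k=(P[...,2]>.15)&(P[...,2]<.26)&(P[...,0]>.9)&(P[...,0]<.97)
    z=P[k][:,2];return np.percentile(z,70),k.sum()
E
python3 - <<'E'
from h import *
print(grate(dict(np.load('pics/s0.npz'))),grate(dict(np.load('pics/s3.npz'))));c=ctrl.camera('scene');o=ctrl.get_obs();print(grate(c),o['ee_pos'],o['force'],o['time_s'])
E
```

```text
(np.float64(0.2403526257277009), np.int64(1048)) (np.float64(0.24043061546515732), np.int64(1046))
(np.float64(0.2407021389997802), np.int64(1036)) [0.49453568 0.08694899 0.19018691] [-4.36871347  0.93688176  6.74385274] 10.55
```

{"method": "servo_tool", "body": {
  "plan": [
    [0, 0, 0, 0.001, 0, 0, 0],
    [0, 0, 0, 0.001, 0, 0, 0],
    [0, 0, 0, 0, 0, 0, 0],
    [0, 0, 0, 0, 0, 0, 0],
    [0, 0, 0, 0, 0, 0, 0],
    [0, 0, 0, 0, 0, 0, 0],
    [0, 0, 0, 0, 0, 0, 0],
    [0, 0, 0, 0, 0, 0, 0]
  ]
}}

```text
time_s: 11.55
ee_pos: [0.4948, 0.0869, 0.1881]
eef_rot: [-3.137, -0.0, -0.163]
force: [-1.7, 0.2, 4.7]
grip_width: 0.0003
grip_force: 2.4
```

```bash
python3 - <<'E'
from h import *
c=ctrl.camera('scene');o=ctrl.get_obs();print(grate(c),o['ee_pos'],o['force'],o['time_s'])
E
```

```text
(np.float64(0.2382489211104693), np.int64(1052)) [0.49485039 0.08686712 0.18813256] [-0.52393895  0.60157232  3.48291228] 11.6
```

{"method": "servo_tool", "body": {
  "plan": [
    [0, 0, 0, 0.0005, 0, 0, 0],
    [0, 0, 0, 0, 0, 0, 0],
    [0, 0, 0, 0, 0, 0, 0],
    [0, 0, 0, 0, 0, 0, 0],
    [0, 0, 0, 0, 0, 0, 0],
    [0, 0, 0, 0, 0, 0, 0],
    [0, 0, 0, 0, 0, 0, 0],
    [0, 0, 0, 0, 0, 0, 0]
  ]
}}

```text
time_s: 12.6
ee_pos: [0.4947, 0.0869, 0.1875]
eef_rot: [-3.137, 0.0, -0.163]
force: [-0.3, 0.7, 5.1]
grip_width: 0.0005
grip_force: 2.3
```

```bash
python3 - <<'E'
from h import *
c=ctrl.camera('scene');o=ctrl.get_obs();print(grate(c),o['ee_pos'],o['force'],o['time_s'])
E
```

```text
(np.float64(0.23337719469952295), np.int64(1068)) [0.49472551 0.08686701 0.18747058] [0.61394283 0.8504944  4.19083269] 12.65
```

{"method": "servo_tool", "body": {
  "plan": [
    [0, 0, 0, 0, 0, 0, 0],
    [0, 0, 0, 0, 0, 0, 0],
    [0, 0, 0, 0, 0, 0, 0],
    [0, 0, 0, 0, 0, 0, 0],
    [0, 0, 0, 0, 0, 0, 0],
    [0, 0, 0, 0, 0, 0, 0],
    [0, 0, 0, 0, 0, 0, 0],
    [0, 0, 0, 0, 0, 0, 0]
  ]
}}

```text
time_s: 13.65
ee_pos: [0.4947, 0.0869, 0.1875]
eef_rot: [-3.137, -0.0, -0.163]
force: [-0.3, 1.1, 4.6]
grip_width: 0.0006
grip_force: 2.3
```

{"method": "servo_tool", "body": {
  "plan": [
    [0, 0, 0, 0, 0, 0, 0],
    [0, 0, 0, 0, 0, 0, 0],
    [0, 0, 0, 0, 0, 0, 0],
    [0, 0, 0, 0, 0, 0, 0],
    [0, 0, 0, 0, 0, 0, 0],
    [0, 0, 0, 0, 0, 0, 0],
    [0, 0, 0, 0, 0, 0, 0],
    [0, 0, 0, 0, 0, 0, 0]
  ]
}}

```text
time_s: 14.65
ee_pos: [0.4947, 0.0869, 0.1875]
eef_rot: [-3.137, 0.0, -0.163]
force: [-0.1, -0.8, 4.9]
grip_width: 0.0005
grip_force: 2.3
```

```bash
python3 - <<'E'
from h import *
c=snap('scene','s5');o=ctrl.get_obs();print(grate(c),o['ee_pos'],o['force'],o['time_s'])
P=cloud(c);hsv=cv2.cvtColor(c['pixels'],cv2.COLOR_RGB2HSV)
cv2.imwrite('pics/z5.png',cv2.resize(c['pixels'][200:260,400:480],None,fx=8,fy=8,interpolation=2)[...,::-1])
E
```

```text
(np.float64(0.22426516794831505), np.int64(1082)) [0.49470026 0.08687608 0.18742399] [ 0.11384013 -0.30363454  4.47862125] 14.7
```

View pics/z5.png

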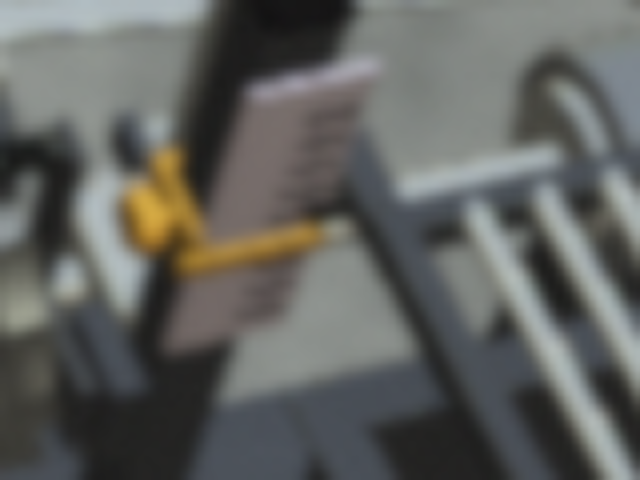

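The scene crop shows the pointer at about (350,190), still above the clip. The grate is running at 4.4 mm/s with 16 mm dropped. I'll hold on and release between teeth 2 and 3.

{"method": "servo_tool", "body": {
  "plan": [
    [0, 0, 0, 0, 0, 0, 0],
    [0, 0, 0, 0, 0, 0, 0],
    [0, 0, 0, 0, 0, 0, 0],
    [0, 0, 0, 0, 0, 0, 0],
    [0, 0, 0, 0, 0, 0, 0],
    [0, 0, 0, 0, 0, 0, 0],
    [0, 0, 0, 0, 0, 0, 0],
    [0, 0, 0, 0, 0, 0, 0]
  ]
}}

```text
time_s: 15.7
ee_pos: [0.4947, 0.0869, 0.1874]
eef_rot: [-3.137, 0.0, -0.163]
force: [0.9, 0.1, 3.3]
grip_width: 0.0006
grip_force: 1.9
```

{"method": "servo_tool", "body": {
  "plan": [
    [0, 0, 0, 0, 0, 0, 0],
    [0, 0, 0, 0, 0, 0, 0],
    [0, 0, 0, 0, 0, 0, 0],
    [0, 0, 0, 0, 0, 0, 0],
    [0, 0, 0, 0, 0, 0, 0],
    [0, 0, 0, 0, 0, 0, 0],
    [0, 0, 0, 0, 0, 0, 0],
    [0, 0, 0, 0, 0, 0, 0]
  ]
}}

```text
time_s: 16.7
ee_pos: [0.4947, 0.0869, 0.1874]
eef_rot: [-3.137, 0.0, -0.163]
force: [0.1, 0.4, 4.3]
grip_width: 0.0007
grip_force: 2.3
```

```bash
python3 - <<'E'
from h import *
c=ctrl.camera('scene');o=ctrl.get_obs();print(grate(c),o['ee_pos'],o['force'],o['time_s'])
E
```

```text
(np.float64(0.21518789953769585), np.int64(1085)) [0.49472173 0.08686277 0.18746259] [0.41478505 0.58085427 4.80114718] 16.75
```

Drop is 25.2 mm (2.4 teeth), so I release now.

{"method": "servo_tool", "body": {
  "plan": [
    [0, 0, 0, -0.02, 0, 0, 0],
    [0, 0, 0, -0.02, 0, 0, 0],
    [0, 0, 0, -0.02, 0, 0, 0],
    [0, 0, 0, 0, 0, 0, 0],
    [0, 0, 0, 0, 0, 0, 0],
    [0, 0, 0, 0, 0, 0, 0],
    [0, 0, 0, 0, 0, 0, 0],
    [0, 0, 0, 0, 0, 0, 0]
  ]
}}

```text
time_s: 17.75
ee_pos: [0.4946, 0.0866, 0.2472]
eef_rot: [-3.137, 0.0, -0.163]
force: [-1.1, -0.4, -0.2]
grip_width: 0.0007
grip_force: 0.0
```

{"method": "servo_tool", "body": {
  "plan": [
    [0, 0, 0, -0.02, 0, 0, 0],
    [0, 0, 0, -0.02, 0, 0, 0],
    [0, 0, 0, 0, 0, 0, 0],
    [0, 0, 0, 0, 0, 0, 0],
    [0, 0, 0, 0, 0, 0, 0],
    [0, 0, 0, 0, 0, 0, 0],
    [0, 0, 0, 0, 0, 0, 0],
    [0, 0, 0, 0, 0, 0, 0]
  ]
}}

```text
time_s: 18.75
ee_pos: [0.4946, 0.0865, 0.2874]
eef_rot: [-3.137, 0.0, -0.163]
force: [-0.0, -0.5, 0.3]
grip_width: 0.0006
grip_force: 0.0
```

```bash
python3 - <<'E'
from h import *
a=dict(np.load('pics/s0.npz'));c=ctrl.camera('scene');print(grate(c))
for _ in range(8): c=ctrl.camera('scene')
print(grate(c))
cs=[ctrl.camera('top') for _ in range(4)];t=cs[-1]
for n,x in(('before',dict(np.load('pics/t0.npz'))),('now',t)):
    P=cloud(x);m=(abs(P[...,0]-.497)<.012)&(abs(P[...,1]-.087)<.009)&(P[...,2]>.15)&(P[...,2]<.22);print(n,'plate top',m.sum(),np.median(P[m],0).round(4))
o=ctrl.get_obs();print(o['ee_pos'],o['force'],o['time_s'])
cv2.imwrite('pics/z6.png',cv2.resize(c['pixels'][160:290,350:490],None,fx=4,fy=4,interpolation=2)[...,::-1])
E
```

```text
(np.float64(0.20907939952865567), np.int64(1076))
(np.float64(0.2090471607922303), np.int64(1082))
before plate top 154 [0.4969 0.0873 0.1981]
now plate top 11 [0.5076 0.0822 0.1972]
[0.49465508 0.08643874 0.28745252] [ 0.4186824   0.59086969 -0.03494064] 19.4
```

View pics/z6.png

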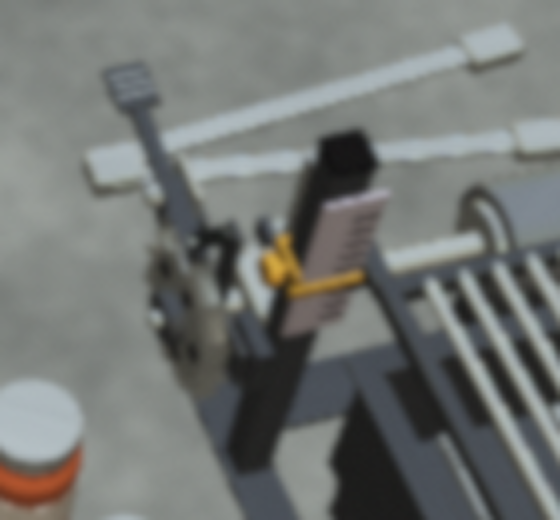

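The crop shows the finger plate back up at (130,85). The grate is at rest 31.4 mm lower, exactly three teeth, and the arm is clear. I'll confirm the plate is seated and hand in.

```bash
python3 - <<'E'
from h import *
c=ctrl.camera('scene');h=[]
for x in(dict(np.load('pics/s0.npz')),c):
    P=cloud(x)[176:188,378:390];m=(P[...,2]>.17)&(P[...,2]<.22);h.append(np.median(P[m][:,2]));print(m.sum(),h[-1].round(4))
print(grate(c))
if abs(h[1]-h[0])<.0015: print(ctrl.hand_in())
E
```

```text
123 0.1982
123 0.1979
(np.float64(0.2091322664978008), np.int64(1081))
the job is handed in; nothing more can be done
None
```

I let the wheel back three teeth (31.4 mm) and handed the job in: the pawl is seated and holding, the arm is clear, and nothing but the finger plate was pressed; the clip measured about 2.5 to 2.6 teeth below the start, so choosing three over two was a close call.

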